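Close the swivel roof of a birdhouse and spin its wing nut down

ROBOT

A 7-joint arm with a two-finger parallel gripper is mounted at the origin on the work surface. World frame = base frame: x ahead of the robot, y to its left, z up, the work surface at z = 0. Lengths are in mm, angles in rad, forces in N, time in s.
With the tool pointing down it reaches from about 400 to 875 mm from the base axis. Payload 4.4 kg.
Tool frame: the origin (TCP) lies midway between the tips of the shut fingers; the grasp point (between the pads) lies 19 mm behind it; z points along the fingers, y is the line along which they close (so a half turn about z gives the same grasp; the last joint's range is limited). The gripper opens to 85 mm and grips with 20 to 120 N. Pads are 22 mm wide; open, the fingers measure 114 mm over their backs; the gripper's body (76 mm by 85 mm) begins 54 mm behind the grasp point. The pads swing forward as they close: fully open they stand 13 mm farther back than shut.
Start: joints at [1.144, 0.628, 0.038, 1.517, -0.027, 0.996, -0.02], TCP at [229.493, -608.154, 231.313] pointing down, gripper open.
Joint ranges: [-3.06, 3.06], [-0.37, 2.12], [-1.25, 1.32], [0.18, 2.47], [-1.1, 4.24], [0.23, 1.98], [-2.94, 2.94]. Speed limits (rad/s): [2.57, 2.57, 3.14, 3.14, 3.14, 3.14, 3.14].

INTERFACE

Orientations are given as a 3x3 rotation matrix whose columns are the frame's x, y, z axes.
In Python, from bench import arm gives the robot as it stands. The module is installed in compiled form; this text tells all that it offers.
- The arm moves only by the tool play_rows, never from a script. Its argument "plan" is a list of rows, each a list of 5 numbers: the finger opening in mm, from 0 to 85.4, then the shift along the world's x, y, z in units of 25 mm (1.0 is 25 mm), then the turn about the world's z in units of 10 degrees (1.0 is 10 degrees). In form: [[jaw, tx, ty, tz, turn], ...]. A call has 1 to 5 rows; each row is the pose to reach, as a shift and turn from the pose commanded when the call began; what a row does not reach only later rows make up. A row lasts 1/8 s, in which the tool goes at most 62.5 mm and 10.7 degrees, less where a joint would pass 70% of its speed; a pose out of reach is approached as far as the arm can. A call with a gripper value outside its range is refused whole. The fingers move at their own pace and stop on an object; "grip_force" is the grip in N (left out, the last holds). Time passes only in rows, so rows that repeat a pose let the fingers close. It gives the time, the measured TCP pose, the force, the opening and the grip force at its end, in the units of the state.
- arm.sense(): the state, without advancing time (a new reading comes with each control period).
- arm.camera(name): name is "scene" or "top" or "wrist"; returns the picture (400x640x3 uint8, red, green, blue); there is no depth.
- arm.get_calibration(name): a dict with "fx", "fy", "cx", "cy" (pixels), "rvec" (rotation vector, rad) and "tvec" (3), from world to camera coordinates, as OpenCV has them; the wrist camera has in their place "tool_from_camera" (4x4, takes a point from camera to tool coordinates, whose origin is the TCP and whose axes are the flange's). Camera axes: x right, y down, z forward; pixel columns grow to the right and rows downward; lengths in mm; the calibration is good to about 2 mm. A picture is of the moment at which its call begins: read the wrist's pose just before it. get_calibration takes no time and is no camera call.
- arm.hand_in(): hands the job in; it is judged then, once.
The state is a dict: "clock": time; "joint_positions": joint angles; "joint_velocities": joint speeds; "tau": joint torques, N m; "tcp_pos": TCP position; "eef_rot": TCP orientation; "wrist_force": force on the tool from outside, world axes, zero at the start; "ft_torque": the same for the moment, N m; "opening": opening from 0.0 (shut) to 1.0 (fully open); "finger_force": force on a finger pad.
Only numpy, scipy, OpenCV 4.12 (cv2) and the standard library are available. Lean on these libraries where they do the work, as an engineer would, in place of code of your own. Each camera call takes 0.05 s, during which the arm holds its last target. There are 200 camera calls.

TASK

The white birdhouse on the turntable stands with its flat roof board swung open: push the roof round on its bolt until it is fully closed, its back edge against the tall back board, then run the loose wing nut on that bolt down clockwise, with repeated strokes of a fingertip against its wings, until it is finger-tight on its washer. Push only: do not take the nut between the fingers, and do not force it once it is tight. Leave everything else where it lies.

Things in the scene. Friction and masses are not known exactly. Their poses are not given: they have to be found in the camera images.
- birdhouse: Sizes in mm. Small white-painted pine birdhouse, 130 x 130, fixed to the turntable. Origin: centre of its underside, 20 above the bench. -x is its front (34 mm round entrance, perch), +x its back, z up. At the back a board 15 thick, 130 wide stands 35 higher than the closed roof's upper face; its front face is at x 50.
- turntable: Round birch turntable let into the bench, 320 across, top 20 above it, locked: it does not turn. Its place and heading differ from start to start. Origin: its centre, on the bench; axes as the birdhouse's. Two wooden cleats hold the birdhouse.
- bolt (a point): Point on the axis of the upright steel bolt (12 across, fixed) on which the roof swings, level with the roof's upper face, 200 above the bench. Axes are the birdhouse's: +x points to the back board's face, 34 away; -x to the birdhouse's front; +y towards the far side wall. In the birdhouse's frame it is at x 16, y -36. The bolt ends 26 above the roof.
- roof (a joint): Angle of the brown pine roof board (15 thick) about the bolt, rad: 0 closed, back edge against the back board; grows as it swings open, anticlockwise from above, to 1.5. Stays where left (0.12 N m friction). Closed it spans x -106 to 33, y -33 to 107 in the frame of bolt, the corner at the bolt rounded to radius 33. Only bolt, washers, nut and back board stand above it.
- roof_edge (a point): Point on the roof's straight front edge, at mid-thickness (192 above the bench), 106 before and 70 beside the bolt axis. It moves with the roof; its -x axis points square out of that edge, away from the roof. Pushing here along +x shuts the roof.
- nut_turn (a joint): Turn of the wing nut, rad, growing clockwise seen from above: 12.57 is seated on its washer (a steel washer on a rubber one), where it stops hard; less is loose. One turn lowers it 1.75 mm. It turns lightly (0.02 N m friction) and stays where it is left.
- wingnut: Steel wing nut on the bolt. Origin on its axis at its underside (seated: 5 above the roof's upper face, on washers 34 across). Its x axis runs along the two wings and turns with them: rounded ears, 60 tip to tip, 4.5 thick, from 9 to 30 from the axis and 7 to 30 above the underside; hub 24 across, 14 high. The wing tips clear the back board by 4.
- drill: Bystander, to be left alone: the black battery drill standing on its battery, about 180 x 76 x 215. Origin at the centre of its underside.
- guard_plate: Bystander, to be left alone: the square stainless entrance guard plate, 56 x 56 x 2.5 with a 34 hole, lying flat on the turntable beside the birdhouse. Origin at the centre of its underside.
- finial_a: Bystander, to be left alone: an acorn-shaped copper finial, 36 across, 53 tall, standing on the turntable before the birdhouse. Origin at the centre of its underside.
- finial_b: Bystander, to be left alone: the other copper finial, like the first. Origin at the centre of its underside.
- gauge: Bystander, to be left alone: the boxwood marking gauge, 200 long, 78 tall with its own small brass thumbscrew on top. Origin at the centre of its underside.
- glue: Bystander, to be left alone: the white glue bottle, 56 across, 165 tall. Origin at the centre of its underside.
- square: Bystander, to be left alone: the try square, dark wood stock and steel blade, lying flat, 115 x 190 x 18. Origin at the centre of its underside.
- screw_tray: Bystander, to be left alone: the open steel screw tray, 120 x 160 x 32. Origin at the centre of its underside.

How it is judged (in metres and radians):
On the way, in this order (a step that is already met when the one before it is completed fails the run):
1. the roof is pushed fully closed (value of joint roof below 0.06 rad), for 0.2 s.
2. then the wing nut is run down to its washer (value of joint nut_turn above 12.216 rad), for 0.2 s.
At the end, for the whole second after the job is handed in: The roof is closed (within 0.06 rad of its stop) and the wing nut is down on its washer (within 0.35 rad, a twentieth of a turn, of seated), both at rest (value of joint roof below 0.06 rad and value of joint nut_turn above 12.216 rad and velocity of joint roof between -0.05 and 0.05 rad/s and velocity of joint nut_turn between -0.05 and 0.05 rad/s); the robot touches nothing.
It fails at once if the wing nut is pinched or forced: more than 30 N on it from the fingers (contact force between the fingers and wingnut above 30 N).
It fails at once if the wing nut is gripped between the fingers: the grasp point within 10 mm of its axis with more than 5 N on it (horizontal distance between the grasp point and wingnut below 0.01 m and contact force between the fingers and wingnut above 5 N).
It fails at once if a bystander (drill, guard plate, finial, gauge, glue, square, screw tray) is lifted or moved by more than 15 mm (distance of any of drill, guard_plate, finial_a, finial_b, gauge, glue, square, screw_tray from where it was at the start of the episode above 0.015 m).
It also fails if it takes over 67 s, if anything falls off the work surface, if the arm or the gripper's body presses on something with over 40 N, if the wrist force passes 120 N, or if a joint passes its speed limit or range.

## Working session

There is one attempt and no reset: what is moved stays moved. The work goes in short steps, Python scripts to look and compute and a tool call to move; the robot and the scene stay as the last step left them, time stands still between calls to the robot, and variables do not carry over. Pictures are saved under pics/ and viewed, at most 10 in all, crops included, and the job is handed in when it is done.

Besides the shell and the picture viewer there is one more tool, called after "Call:" in YAML: its name, and indented under it one key for each argument. play_rows: Moves the arm, as the interface text tells. Its arguments: {"type":"object","properties":{"plan":{"type":"array","items":{"type":"array","items":{"type":"number"}}},"grip_force":{"type":"number"}},"required":["plan"]}

```bash
mkdir -p pics; cat > h.py <<'E'
import numpy as np, cv2
from bench import arm
def save(name,fn):
    im=arm.camera(name); cv2.imwrite('pics/'+fn,im[:,:,::-1]); return im
def cal(name):
    c=arm.get_calibration(name); K=np.array([[c['fx'],0,c['cx']],[0,c['fy'],c['cy']],[0,0,1.]])
    if 'rvec' in c:
        R=cv2.Rodrigues(np.array(c['rvec'],float))[0]; t=np.array(c['tvec'],float).ravel()
        return K,R.T,-R.T@t
    s=arm.sense(); T=np.array(c['tool_from_camera']); E=np.array(s['eef_rot']); p=np.array(s['tcp_pos'])
    return K,E@T[:3,:3],E@T[:3,3]+p
def ray(name,uv,z,c=None):
    K,R,o=c or cal(name); d=R@np.linalg.inv(K)@np.array([uv[0],uv[1],1.]); return o+d*(z-o[2])/d[2]
def proj(name,P,c=None):
    K,R,o=c or cal(name); q=K@(R.T@(np.array(P,float)-o)); return q[:2]/q[2]
E
python3 - <<'E'
from h import *
np.set_printoptions(precision=3,suppress=True)
s=arm.sense(); print(s['clock'],s['tcp_pos'],s['eef_rot'])
a=save('scene','s0.png');b=save('top','t0.png')
for n in('scene','top'):
    K,R,o=cal(n);print(n,K[0,0],o,R[:,2])
print(arm.get_calibration('wrist'))
E
```

```text
0.0 [ 229.273 -607.546  230.399] [[ 0.936  0.353 -0.001]
 [ 0.353 -0.936  0.002]
 [-0.    -0.002 -1.   ]]
scene 431.3443290749534 [1270.669 -138.195  975.228] [-0.686  0.111 -0.719]
top 516.8952441775832 [ 266.511   -7.534 1605.005] [ 0.156 -0.005 -0.988]
{'fx': 336.48660314535346, 'fy': 336.48660314535346, 'cx': 315.1430765563982, 'cy': 202.48886583961735, 'tool_from_camera': array([[   0.001,   -0.953,   -0.304,   78.686],
       [   1.   ,    0.001,   -0.001,    0.309],
       [   0.001,   -0.304,    0.953, -142.687],
       [   0.   ,    0.   ,    0.   ,    1.   ]])}
```

View pics/t0.png

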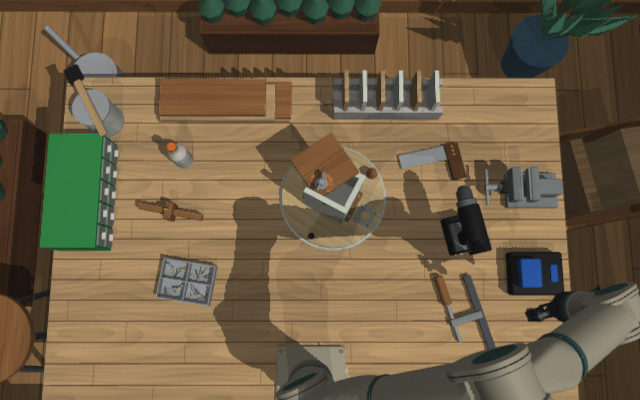

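View pics/s0.png

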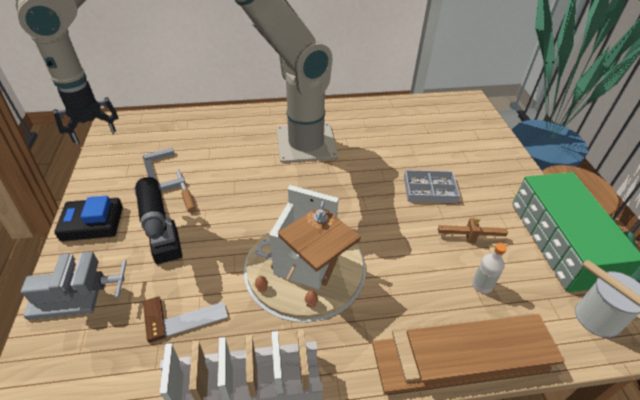

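The top view shows the birdhouse near pixel (330,190), with the roof square around (325,163) and the nut near (322,182). The scene view shows the nut at (321,215) and the finials at (261,283) and (311,298). I'll enlarge both.

```bash
python3 - <<'E'
import cv2,numpy as np
t=cv2.imread('pics/t0.png')[120:260,270:400];s=cv2.imread('pics/s0.png')[175:325,235:375]
t=cv2.resize(t,(390,420),interpolation=cv2.INTER_CUBIC);s=cv2.resize(s,(392,420),interpolation=cv2.INTER_CUBIC)
cv2.imwrite('pics/c0.png',np.hstack([t,s]))
E
```

```text
(no output)
```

View pics/c0.png

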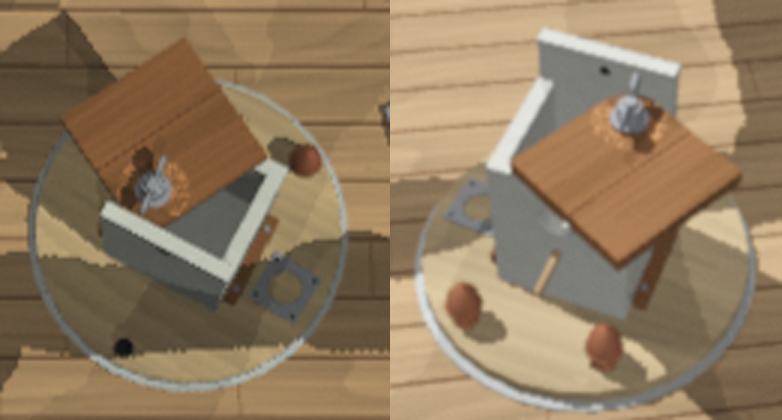

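The crops show the back board's top edge on the robot's side, from (105,207) to (228,272) in the left crop. The bolt and nut are at about (152,188), with the wings along (165,157)–(143,213). The roof's front edge runs (62,120)–(185,40), so it is open about 60°.

```bash
python3 - <<'E'
from h import *
np.set_printoptions(precision=1,suppress=True)
T=lambda u,v:(u/3+270-.33,v/3+120-.33); S=lambda u,v:((u-390)/2.8+235-.3,v/2.8+175-.3)
ct,cs=cal('top'),cal('scene')
for n,p,z in [('nutT',T(153,187),220),('b1',T(106,203),235),('b2',T(232,268),235),('r1',T(62,120),200),('r2',T(185,40),200),('r3',T(268,157),200),('earA',T(165,157),235),('earB',T(143,213),235)]:
    print(n,ray('',p,z,ct))
for n,p,z in [('nutS',S(630,110),220),('b1',S(680,70),235),('b2',S(541,32),235),('r1',S(742,176),200),('r2',S(620,267),200),('r3',S(513,160),200)]:
    print(n,ray('',p,z,cs))
E
```

```text
nutT [559.9 -25.7 220. ]
b1 [542.1  16.9 235. ]
b2 [482.7 -96.  235. ]
r1 [627.9  58.6 200. ]
r2 [705.1 -56.4 200. ]
r3 [ 592.5 -132.8  200. ]
earA [584.4 -36.4 235. ]
earB [532.9 -16.4 235. ]
nutS [567.8 -26.9 220. ]
b1 [539.6  20.6 235. ]
b2 [477.3 -95.2 235. ]
r1 [635.8  59.1 200. ]
r2 [715.8 -54.8 200. ]
r3 [ 595.  -130.2  200. ]
```

Call:
play_rows:
  plan:
    - [0,0,0,4,0]
    - [0,3,4,4,-1]
    - [0,6,7.5,4,-2]
    - [0,8,10,4,-3]
    - [0,10,12.5,4,-4]

```text
clock: 0.72
tcp_pos: [384.2, -413.3, 325.0]
eef_rot: [[0.942, -0.337, 0.0], [-0.337, -0.942, 0.0], [0.0, -0.0, -1.0]]
wrist_force: [1.1, 0.5, -0.0]
opening: 0.005
finger_force: 0.0
```

Call:
play_rows:
  plan:
    - [0,2,2.5,0,-0.8]
    - [0,4,5,0,-0.8]
    - [0,6,7.5,0,-0.8]
    - [0,8,10,0,-0.8]
    - [0,8,10,0,-0.8]

```text
clock: 1.35
tcp_pos: [579.2, -169.3, 324.8]
eef_rot: [[0.888, -0.459, -0.0], [-0.459, -0.888, -0.0], [-0.0, 0.0, -1.0]]
wrist_force: [0.6, -1.3, 0.8]
opening: 0.003
finger_force: 0.0
```

Call:
play_rows:
  plan:
    - [0,2,2.4,0,0]
    - [0,4,4.8,0,0]
    - [0,5.4,6.4,0,0]
    - [0,5.4,6.4,0,0]

```text
clock: 1.85
tcp_pos: [714.8, -5.2, 323.4]
eef_rot: [[0.891, -0.454, -0.001], [-0.454, -0.891, 0.003], [-0.002, -0.002, -1.0]]
wrist_force: [-0.9, -0.1, -0.0]
opening: 0.002
finger_force: 0.0
```

```bash
python3 - <<'E'
from h import *
np.set_printoptions(precision=1,suppress=True)
a=save('wrist','w1.png'); s=arm.sense(); print(s['tcp_pos'],s['joint_positions'])
c=cal('wrist')
B=np.array([562,-27]);xh=np.array([-.882,.472]);yh=np.array([-.472,-.882]);X=np.array([-.829,-.559]);Y=np.array([.559,-.829])
for x,y in[(-106,-33),(-106,107),(33,107),(-106,70)]: print(proj('',[*(B+x*X+y*Y),200],c))
print('bolt',proj('',[*B,226],c))
for y in(-29,101): print('board',proj('',[*(B+34*xh+y*yh),235],c))
E
```

```text
[715.6  -4.  323. ] [-0.1  0.7  0.1  1.2 -0.1  1.3 -2. ]
[295.7 303.2]
[377.6 172.9]
[513.3 249.4]
[353.8 210.7]
bolt [420.1 343.9]
board [385.2 382.7]
board [534.3 385.7]
```

View pics/w1.png

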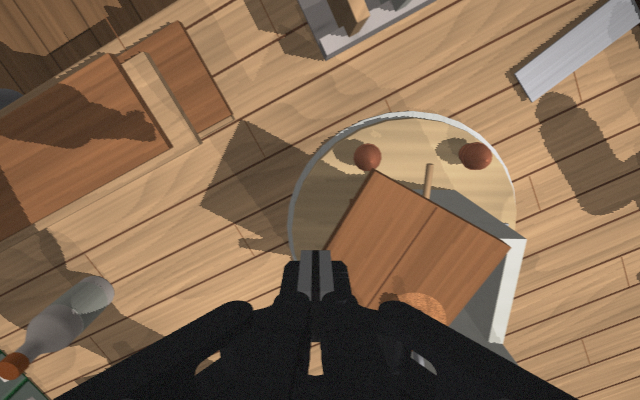

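The wrist view shows the roof's far corner at (377,171) and side corner at (510,247), within 3 px of the prediction, so the estimate holds. Next I'll descend and compute the push arc.

```bash
cat >> h.py <<'E'
B=np.array([562.,-27.]);xh=np.array([-.882,.472]);yh=np.array([-.472,-.882])
def W(x,y): return B+x*xh+y*yh
E
python3 - <<'E'
from h import *
np.set_printoptions(precision=2,suppress=True)
q=np.array([715.5,-4])
for th in [62,54,46,38,30,22,15,10,6,3,0,-2]:
    t=np.radians(th); d=11*np.cos(t)+14.5*abs(np.sin(t)); x,y=-(106+d),70
    p=W(x*np.cos(t)-y*np.sin(t),x*np.sin(t)+y*np.cos(t)); print(th,p,(p-q)/25)
E
```

```text
62 [704.   -16.09] [-0.46 -0.48]
54 [704.34 -35.86] [-0.45 -1.27]
46 [701.6  -55.62] [-0.56 -2.06]
38 [695.79 -74.85] [-0.79 -2.83]
30 [687.01 -93.03] [-1.14 -3.56]
22 [ 675.47 -109.66] [-1.6  -4.23]
15 [ 663.33 -122.59] [-2.09 -4.74]
10 [ 653.63 -130.74] [-2.47 -5.07]
6 [ 645.34 -136.54] [-2.81 -5.3 ]
3 [ 638.85 -140.45] [-3.07 -5.46]
0 [ 632.15 -143.96] [-3.33 -5.6 ]
-2 [ 628.46 -146.59] [-3.48 -5.7 ]
```

Call:
play_rows:
  plan:
    - [0,0,0,-2,0]
    - [0,0,0,-4,0]
    - [0,0,0,-5.5,0]
    - [0,0,0,-5.5,0]

```text
clock: 2.4
tcp_pos: [710.3, -12.0, 184.0]
eef_rot: [[0.888, -0.46, -0.008], [-0.46, -0.888, -0.001], [-0.007, 0.004, -1.0]]
wrist_force: [-0.2, 0.0, 0.6]
opening: 0.001
finger_force: 0.0
```

Call:
play_rows:
  plan:
    - [0,-0.4,-0.5,0,0]
    - [0,-0.45,-1.27,0,0]
    - [0,-0.6,-2.06,0,0]

```text
clock: 2.78
tcp_pos: [699.2, -64.6, 189.7]
eef_rot: [[0.888, -0.46, 0.004], [-0.46, -0.888, -0.001], [0.004, -0.001, -1.0]]
wrist_force: [0.6, 1.1, 0.6]
opening: -0.0
finger_force: 0.7
```

Call:
play_rows:
  plan:
    - [0,-0.15,-0.4,-0.1,0]
    - [0,-0.5,-1.15,-0.1,0]
    - [0,-0.95,-1.8,-0.1,0]
    - [0,-1.45,-2.3,-0.1,0]
    - [0,-1.8,-2.65,-0.1,0]

```text
clock: 3.4
tcp_pos: [652.2, -130.6, 185.3]
eef_rot: [[0.888, -0.46, -0.0], [-0.46, -0.888, -0.001], [0.0, 0.001, -1.0]]
wrist_force: [2.7, -1.2, 2.2]
opening: 0.005
finger_force: 1.3
```

Call:
play_rows:
  plan:
    - [0,-0.3,-0.22,0,0]
    - [0,-0.55,-0.38,0,0]
    - [0,-0.75,-0.5,0,0]
    - [0,-0.75,-0.5,0,0]

```text
clock: 3.9
tcp_pos: [634.2, -141.8, 185.1]
eef_rot: [[0.888, -0.459, -0.001], [-0.459, -0.888, -0.0], [-0.0, 0.001, -1.0]]
wrist_force: [2.5, -4.0, 1.7]
opening: 0.003
finger_force: 1.8
```

Now small steps along the closing direction (-.88,+.47) until the force rises.

Call:
play_rows:
  plan:
    - [0,-0.07,0.04,0,0]
    - [0,-0.14,0.07,0,0]
    - [0,-0.14,0.07,0,0]

```text
clock: 4.28
tcp_pos: [634.1, -141.7, 185.2]
eef_rot: [[0.888, -0.459, 0.006], [-0.459, -0.888, -0.004], [0.007, 0.001, -1.0]]
wrist_force: [9.0, -7.0, -3.2]
opening: -0.002
finger_force: 5.7
```

Call:
play_rows:
  plan:
    - [0,-0.1,0.05,0,0]
    - [0,-0.2,0.1,0,0]
    - [0,-0.2,0.1,0,0]

```text
clock: 4.65
tcp_pos: [634.0, -141.7, 185.6]
eef_rot: [[0.888, -0.46, 0.017], [-0.46, -0.888, -0.008], [0.019, -0.001, -1.0]]
wrist_force: [20.4, -12.1, -12.4]
opening: -0.001
finger_force: 11.7
```

Roof is at its stop: the force climbs about 2.5 N/mm and the tool no longer moves. Next: back off, rise and look at the nut from above.

Call:
play_rows:
  plan:
    - [0,1.1,-0.6,0,0]
    - [0,1.1,-0.6,2.5,0]
    - [0,1.1,-0.6,5,0]
    - [0,-1.0,1.6,5.2,0]
    - [0,-3.0,3.6,5.2,0]

```text
clock: 5.28
tcp_pos: [564.5, -59.6, 314.4]
eef_rot: [[0.889, -0.458, -0.003], [-0.458, -0.889, 0.002], [-0.004, -0.001, -1.0]]
wrist_force: [0.5, 0.4, -0.5]
opening: -0.003
finger_force: 0.0
```

Call:
play_rows:
  plan:
    - [0,-1.7,1.7,0,0]
    - [0,-1.7,1.7,0,0]
    - [0,-1.7,1.7,0,0]

```text
clock: 5.65
tcp_pos: [523.4, -19.3, 314.5]
eef_rot: [[0.889, -0.458, -0.002], [-0.458, -0.889, 0.0], [-0.002, 0.001, -1.0]]
wrist_force: [0.2, -0.6, 1.0]
opening: -0.001
finger_force: 0.0
```

```bash
python3 - <<'E'
from h import *
np.set_printoptions(precision=1,suppress=True)
a=save('wrist','w2.png'); s=arm.sense(); print(s['clock'],s['tcp_pos'],s['wrist_force'])
c=cal('wrist')
u,v=proj('',[*B,226],c).astype(int);print(u,v,c[2])
for y in(-29,101): print('board',proj('',[*W(34,y),235],c))
print('front',proj('',[*W(-106,107),200],c),proj('',[*W(-106,-33),200],c))
u0,v0=max(u-120,0),max(v-110,0);cr=a[v0:v0+220,u0:u0+240,::-1];print(u0,v0,cr.shape)
cv2.imwrite('pics/w2c.png',cv2.resize(cr,None,fx=2.5,fy=2.5,interpolation=cv2.INTER_CUBIC))
E
```

```text
5.7 [524.1 -20.1 314.5] [-0.2 -0.6 -0. ]
299 157 [594.3 -55.6 457.1]
board [257.2 208.1]
board [443.4 210.7]
front [460.9  -3.5] [251.9  -7.3]
179 47 (220, 240, 3)
```

View pics/w2c.png

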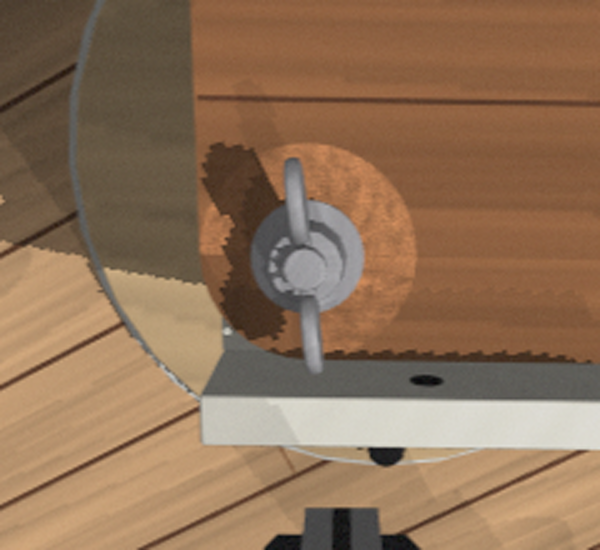

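The view shows the bolt top at about (301,154) full-frame. The wings lie almost along the house's x axis, with the front ear 6° anticlockwise of straight front. The roof is shut against the board. Clockwise strokes can run left → front → right, clear of the back board.

```bash
cat >> h.py <<'E'
N=ray('',(300.7,153.9),226,(np.array([[336.487,0,315.143],[0,336.487,202.489],[0,0,1]]),None,None)) if 0 else None
def F(phi,r,Bn):  # finger place at clock angle phi from house front
    p=np.radians(phi); return Bn-r*np.cos(p)*xh+r*np.sin(p)*yh
E
python3 - <<'E'
from h import *
np.set_printoptions(precision=2,suppress=True)
Bn=ray('wrist',(300.7,153.9),226)[:2]; print('bolt',Bn)
s=arm.sense();q=s['tcp_pos'][:2];print(s['tcp_pos'])
P=[-85,-60,-45,-30,-15,0,15,30,45,60,75,90,100,110]
for p in P: 
    f=F(p,28,Bn);print(p,f,(f-q)/25,(f-F(-60,28,Bn))/25)
E
```

```text
bolt [564.07 -29.06]
[524.05 -20.11 314.47]
-85 [579.39  -5.61] [2.21 0.58] [-0.34  0.35]
-60 [587.86 -14.28] [2.55 0.23] [0. 0.]
-45 [590.87 -20.94] [ 2.67 -0.03] [ 0.12 -0.27]
-30 [592.06 -28.16] [ 2.72 -0.32] [ 0.17 -0.56]
-15 [591.34 -35.43] [ 2.69 -0.61] [ 0.14 -0.85]
0 [588.76 -42.28] [ 2.59 -0.89] [ 0.04 -1.12]
15 [584.5  -48.22] [ 2.42 -1.12] [-0.13 -1.36]
30 [578.85 -52.85] [ 2.19 -1.31] [-0.36 -1.54]
45 [572.18 -55.87] [ 1.93 -1.43] [-0.63 -1.66]
60 [564.97 -57.06] [ 1.64 -1.48] [-0.92 -1.71]
75 [557.69 -56.33] [ 1.35 -1.45] [-1.21 -1.68]
90 [550.85 -53.76] [ 1.07 -1.35] [-1.48 -1.58]
100 [546.76 -51.09] [ 0.91 -1.24] [-1.64 -1.47]
110 [543.2  -47.75] [ 0.77 -1.11] [-1.79 -1.34]
```

Call:
play_rows:
  plan:
    - [0,1.5,0.15,0,0]
    - [0,2.55,0.25,0,0]
    - [0,2.55,0.25,-2,0]
    - [0,2.55,0.25,-3.65,0]
    - [0,2.55,0.25,-3.65,0]

```text
clock: 6.32
tcp_pos: [585.7, -14.8, 220.1]
eef_rot: [[0.888, -0.461, -0.008], [-0.461, -0.888, -0.0], [-0.007, 0.004, -1.0]]
wrist_force: [-0.2, 1.1, 1.0]
opening: -0.0
finger_force: 0.0
```

Call:
play_rows:
  plan:
    - [0,0.12,-0.27,0,0]
    - [0,0.17,-0.56,0,0]
    - [0,0.14,-0.85,0,0]
    - [0,0.04,-1.12,0,0]
    - [0,-0.13,-1.36,0,0]

```text
clock: 6.95
tcp_pos: [584.6, -48.5, 224.0]
eef_rot: [[0.888, -0.459, 0.001], [-0.459, -0.888, -0.0], [0.001, -0.0, -1.0]]
wrist_force: [1.1, 0.3, 0.0]
opening: 0.0
finger_force: 0.5
```

Call:
play_rows:
  plan:
    - [0,-0.23,-0.18,-0.05,0]
    - [0,-0.5,-0.3,-0.05,0]
    - [0,-0.79,-0.35,-0.05,0]
    - [0,-1.08,-0.32,-0.05,0]
    - [0,-1.35,-0.22,-0.05,0]

```text
clock: 7.58
tcp_pos: [550.4, -53.4, 222.4]
eef_rot: [[0.888, -0.459, 0.0], [-0.459, -0.888, -0.0], [0.0, 0.0, -1.0]]
wrist_force: [1.5, -0.8, -0.7]
opening: -0.001
finger_force: 0.5
```

Call:
play_rows:
  plan:
    - [0,-0.16,0.11,0,0]
    - [0,-0.3,0.24,0,0]
    - [0,-0.3,0.24,0,0]
    - [0,0.1,0,1.2,0]
    - [0,0.2,0.2,1.2,0]

```text
clock: 8.2
tcp_pos: [557.5, -49.1, 254.1]
eef_rot: [[0.888, -0.46, 0.004], [-0.46, -0.888, -0.001], [0.004, -0.001, -1.0]]
wrist_force: [-0.1, 0.6, 0.2]
opening: 0.002
finger_force: 0.0
```

Call:
play_rows:
  plan:
    - [0,0.5,0.9,0,0]
    - [0,0.94,1.73,0,0]
    - [0,0.94,1.73,0,0]

```text
clock: 8.57
tcp_pos: [579.6, -2.0, 251.5]
eef_rot: [[0.89, -0.455, -0.001], [-0.455, -0.89, 0.001], [-0.002, -0.001, -1.0]]
wrist_force: [0.6, 0.4, 0.9]
opening: -0.0
finger_force: 0.0
```

Call:
play_rows:
  plan:
    - [0,0,-0.1,-1.2,0]
    - [0,0,-0.1,-1.2,0]
    - [0,0.3,-0.45,-1.2,0]
    - [0,0.46,-0.7,-1.2,0]
    - [0,0.46,-0.7,-1.2,0]

```text
clock: 9.2
tcp_pos: [591.9, -23.9, 223.1]
eef_rot: [[0.888, -0.461, 0.002], [-0.461, -0.888, -0.001], [0.002, -0.0, -1.0]]
wrist_force: [0.4, -0.8, 0.5]
opening: -0.005
finger_force: 0.0
```

Call:
play_rows:
  plan:
    - [0,0.02,-0.25,0,0]
    - [0,-0.02,-0.5,0,0]
    - [0,-0.02,-0.5,0,0]

```text
clock: 9.57
tcp_pos: [590.2, -36.2, 222.4]
eef_rot: [[0.888, -0.46, 0.0], [-0.46, -0.888, -0.001], [0.0, 0.001, -1.0]]
wrist_force: [0.5, 0.2, 0.1]
opening: -0.0
finger_force: 0.1
```

Call:
play_rows:
  plan:
    - [0,-0.06,-0.18,0,0]
    - [0,-0.12,-0.32,0,0]
    - [0,-0.19,-0.44,0,0]

```text
clock: 9.95
tcp_pos: [585.5, -46.5, 222.4]
eef_rot: [[0.888, -0.459, 0.0], [-0.459, -0.888, -0.0], [0.0, 0.0, -1.0]]
wrist_force: [0.4, 0.1, 0.4]
opening: -0.0
finger_force: 0.3
```

```bash
python3 - <<'E'
from h import *
a=save('wrist','w3.png');print(proj('wrist',[564,-29,226]))
cv2.imwrite('pics/w3c.png',cv2.resize(a[190:400,200:440,::-1],None,fx=2.5,fy=2.5,interpolation=cv2.INTER_CUBIC))
E
```

```text
[303.2477235  321.59782527]
```

View pics/w3c.png

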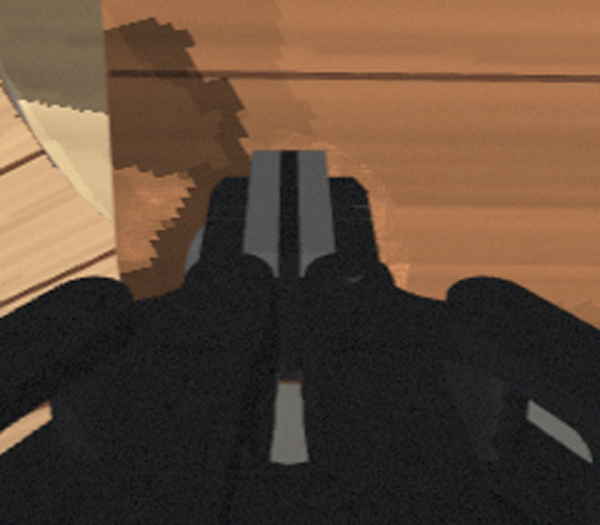

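The finger hides the nut here, with only the hub edge showing at (195,245) in the crop, so I'll continue the stroke by force feedback.

Call:
play_rows:
  plan:
    - [0,-0.1,-0.11,0,0]
    - [0,-0.22,-0.2,0,0]
    - [0,-0.37,-0.29,0,0]

```text
clock: 10.38
tcp_pos: [576.1, -53.4, 222.3]
eef_rot: [[0.888, -0.459, 0.0], [-0.459, -0.888, -0.0], [0.0, -0.0, -1.0]]
wrist_force: [-0.1, 0.3, -0.6]
opening: -0.002
finger_force: 0.4
```

Call:
play_rows:
  plan:
    - [0,-0.15,-0.07,0,0]
    - [0,-0.3,-0.12,0,0]
    - [0,-0.45,-0.15,0,0]

```text
clock: 10.75
tcp_pos: [564.8, -57.3, 222.4]
eef_rot: [[0.888, -0.459, 0.0], [-0.459, -0.888, -0.0], [0.0, 0.0, -1.0]]
wrist_force: [1.7, 1.5, 0.5]
opening: -0.001
finger_force: 0.3
```

To φ 84 (553.5,-55).

Call:
play_rows:
  plan:
    - [0,-0.15,0,0,0]
    - [0,-0.3,0.03,0,0]
    - [0,-0.45,0.1,0,0]

```text
clock: 11.12
tcp_pos: [553.7, -54.6, 222.4]
eef_rot: [[0.888, -0.459, 0.0], [-0.459, -0.888, -0.0], [0.0, -0.0, -1.0]]
wrist_force: [1.1, 0.2, 0.2]
opening: 0.001
finger_force: 0.5
```

Call:
play_rows:
  plan:
    - [0,-0.14,0.06,0,0]
    - [0,-0.27,0.15,0,0]
    - [0,-0.39,0.24,0,0]

```text
clock: 11.5
tcp_pos: [543.8, -48.6, 222.4]
eef_rot: [[0.888, -0.459, -0.0], [-0.459, -0.888, -0.0], [0.0, 0.0, -1.0]]
wrist_force: [1.1, -0.9, -0.0]
opening: 0.003
finger_force: 0.5
```

Call:
play_rows:
  plan:
    - [0,0.3,-0.1,0,0]
    - [0,0.3,-0.1,2,0]
    - [0,-0.6,1.1,3.7,0]
    - [0,-0.8,1.13,3.7,0]
    - [0,-0.8,1.13,3.7,0]

```text
clock: 12.12
tcp_pos: [523.7, -20.5, 314.5]
eef_rot: [[0.888, -0.459, -0.001], [-0.459, -0.888, -0.0], [-0.0, 0.001, -1.0]]
wrist_force: [-0.1, -0.6, -0.5]
opening: -0.001
finger_force: 0.0
```

```bash
python3 - <<'E'
from h import *
a=save('wrist','w4.png');print(arm.sense()['tcp_pos']);u,v=proj('wrist',[564,-29,226]).astype(int);print(u,v)
b=arm.camera('wrist')
cr=a[v-60:v+70,u-80:u+80,::-1]
cv2.imwrite('pics/w4c.png',cv2.resize(cr,None,fx=4,fy=4,interpolation=cv2.INTER_CUBIC))
E
```

```text
[523.7102857  -20.93009413 313.93345259]
299 154
```

View pics/w4c.png

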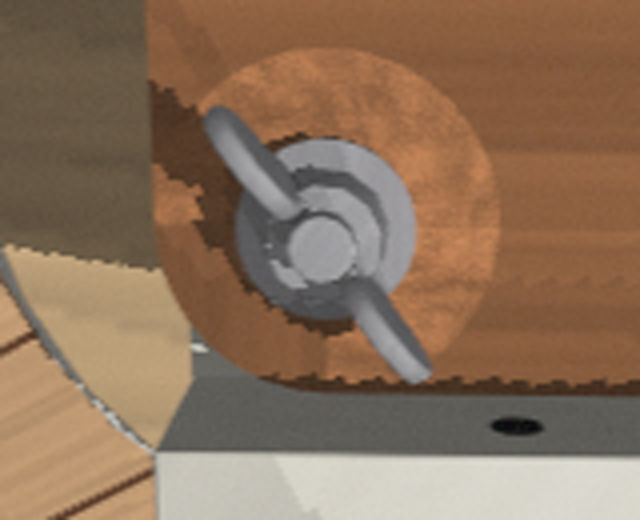

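The wing now lies with ears at -38° and 142° of house front, exactly where the finger left it (about 328° turned so far). Third stroke.

Call:
play_rows:
  plan:
    - [0,1.2,0.3,0,0]
    - [0,2.23,0.6,0,0]
    - [0,2.23,0.6,-2,0]
    - [0,2.23,0.6,-3.7,0]
    - [0,2.23,0.6,-3.7,0]

```text
clock: 12.85
tcp_pos: [577.0, -6.1, 218.2]
eef_rot: [[0.888, -0.46, -0.01], [-0.46, -0.888, -0.001], [-0.008, 0.005, -1.0]]
wrist_force: [-0.0, 0.0, 0.2]
opening: -0.002
finger_force: 0.0
```

Call:
play_rows:
  plan:
    - [0,0.2,-0.2,0,0]
    - [0,0.34,-0.38,0,0]
    - [0,0.43,-0.55,0,0]
    - [0,0.48,-0.75,0,0]
    - [0,0.5,-0.9,0,0]

```text
clock: 13.48
tcp_pos: [592.5, -26.9, 222.7]
eef_rot: [[0.888, -0.459, 0.001], [-0.459, -0.888, 0.002], [-0.0, -0.002, -1.0]]
wrist_force: [-0.5, 6.8, 1.2]
opening: -0.002
finger_force: 2.9
```

Call:
play_rows:
  plan:
    - [0,0,0,0,0]
    - [0,0,-0.05,0,0]
    - [0,0,-0.05,0,0]

```text
clock: 13.85
tcp_pos: [592.6, -26.9, 222.6]
eef_rot: [[0.889, -0.458, 0.001], [-0.458, -0.889, 0.003], [-0.001, -0.003, -1.0]]
wrist_force: [-0.2, 5.5, 1.9]
opening: 0.003
finger_force: 2.7
```

Call:
play_rows:
  plan:
    - [0,0,-0.08,0,0]
    - [0,0,-0.16,0,0]
    - [0,0,-0.16,0,0]

```text
clock: 14.22
tcp_pos: [592.5, -27.5, 222.6]
eef_rot: [[0.89, -0.456, 0.0], [-0.456, -0.89, 0.007], [-0.003, -0.006, -1.0]]
wrist_force: [-0.6, 11.2, 2.5]
opening: -0.004
finger_force: 5.0
```

The force builds at about 2 N/mm with no movement, so the nut appears to be on its stop. I'll retreat and verify from above.

Call:
play_rows:
  plan:
    - [0,-0.1,0.5,0,0]
    - [0,-0.2,0.9,0,0]
    - [0,-0.2,0.9,2,0]
    - [0,-1.5,0.6,3.7,0]
    - [0,-2.75,0.5,3.7,0]

```text
clock: 14.85
tcp_pos: [524.6, -22.1, 317.9]
eef_rot: [[0.888, -0.46, 0.007], [-0.46, -0.888, -0.002], [0.007, -0.002, -1.0]]
wrist_force: [0.1, -0.8, 0.2]
opening: -0.002
finger_force: 0.0
```

Call:
play_rows:
  plan:
    - [0,0,0,0,0]
    - [0,0,0,0,0]

```text
clock: 15.1
tcp_pos: [524.0, -20.8, 314.8]
eef_rot: [[0.888, -0.459, 0.0], [-0.459, -0.888, -0.001], [0.001, 0.0, -1.0]]
wrist_force: [0.3, 0.3, 0.1]
opening: 0.001
finger_force: 0.0
```

```bash
python3 - <<'E'
from h import *
a=save('wrist','w5.png');s=arm.sense();print(s['tcp_pos'],s['wrist_force']);u,v=proj('wrist',[564,-29,226]).astype(int);print(u,v)
cr=a[v-60:v+70,u-80:u+80,::-1]
cv2.imwrite('pics/w5c.png',cv2.resize(cr,None,fx=4,fy=4,interpolation=cv2.INTER_CUBIC))
E
```

```text
[524.1866721  -20.66201947 314.52915835] [0.34860324 0.92660725 0.45682052]
300 154
```

View pics/w5c.png

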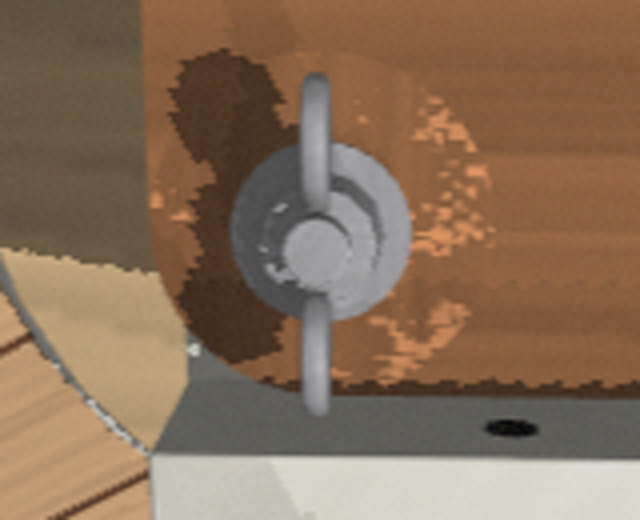

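The wings now sit exactly fore and aft, ears at (315,80) and (315,410) in the crop. That is 38° further round, where the stop was felt. The roof's back edge is still against the board and the arm is clear, so I'm handing in.

```bash
python3 -c "
from bench import arm
print(arm.hand_in())"
```

```text
the job is handed in; nothing more can be done
None
```

I pushed the roof shut against the back board and ran the wing nut down clockwise with fingertip strokes to a hard stop, then handed the job in at about 15 s; the hand-in returned no verdict.

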